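Try spare hob knobs on the spindle and sort them

TASK

The two loose black knobs on the counter may not both belong to this gas hob. One knob at a time, slide it straight down onto the hob's bare spindle as far as it will go, without forcing it, then lift it off and put it away before you take the other: if its skirt came right down on the hob top it fits, so put it in the shallow wooden tray; if it stopped short and stood proud it is a reject, so put it in the deep steel pan. Leave the other things on the counter where they are.

Things in the scene. Friction and masses are not known exactly. Their poses are not given: they have to be found in the camera images.
- knob_a: Loose black knob, about 90 g, standing on its skirt (56 mm across, 7 mm high); above it a straight round body 42 mm across; 34 mm high in all. In its underside a blind bore 13 mm wide, of one of two depths made: 24 mm, or 12 mm for shorter spindles; which one shows only on the spindle. Origin: centre of the underside (bore mouth), z up.
- knob_b: Loose black knob, about 90 g, standing on its skirt (56 mm across, 7 mm high); above it a straight round body 42 mm across; 34 mm high in all. In its underside a blind bore 13 mm wide, of one of two depths made: 24 mm, or 12 mm for shorter spindles; which one shows only on the spindle. Origin: centre of the underside (bore mouth), z up. The second loose knob, alike outside.
- spindle_tip (a point): Centre of the tip of the hob's bare spindle: upright, rigid, round, 10 mm across, 22 mm tall above the hob top, tip bevelled to 6 mm; near the hob's front edge, right of centre seen from the robot. A knob that fits ends with its skirt on the hob top (origin 22 mm below this point); a wrong one stops 10 mm above it (origin 12 mm below). z up.
- hob: Steel table-top two-burner gas hob, fixed, 340 mm deep (x), 560 mm wide (y), flat top 75 mm above the counter. Origin: centre of the underside. Spindles at (-0.125, -0.08) bare, (-0.125, +0.08) with its knob on. Black pan supports (top at 110 mm) begin 85 mm behind the spindles; a saucepan of radius 90 mm stands on the left burner, rim at 194 mm.
- wood_tray: Shallow wooden tray for knobs that fit, fixed: outside 176 mm (x) by 156 mm (y), 28 mm high, walls and floor 9 mm thick. Origin: centre of the underside.
- steel_pan: Deep stainless steel pan for rejects, fixed: outside 164 mm (x) by 150 mm (y) with a narrow rim out to 176 by 162 mm, 65 mm high, walls and floor 3 mm thick. Origin: centre of the underside.
- screwdriver: Bystander: black-handled screwdriver 190 mm long lying along its x between the places of the knobs. Origin: middle of its length, underside.
- spanner: Bystander: small steel spanner 150 mm long, lying along its x. Origin: middle of its length, underside.
- ramekin: Bystander: white ceramic ramekin, 84 mm across, 45 mm high. Origin: centre of the underside.
- oil_bottle: Bystander: green glass oil bottle, 68 mm across, 235 mm high. Origin: centre of the underside.
- pepper_mill: Bystander: dark wooden pepper mill, 58 mm across, 178 mm high. Origin: centre of the underside.
- spice_jar: Bystander: amber glass jar with steel lid, 52 mm across, 95 mm high. Origin: centre of the underside.
There are look-alikes about, which are no part of the job. Leave any purple or red look-alike of the knob_b alone.

How it is judged (in metres and radians):
On the way, in this order (a step that is already met when the one before it is completed fails the run):
1. one of the knobs has been slid onto the bare spindle as far as it goes (((z of knob_a in the frame of spindle_tip between -0.025 and -0.019 m and horizontal distance between knob_a and spindle_tip below 0.004 m and angle between knob_a's own z axis and vertical below 0.12 rad) or (z of knob_b in the frame of spindle_tip between -0.0145 and -0.01 m and horizontal distance between knob_b and spindle_tip below 0.004 m and angle between knob_b's own z axis and vertical below 0.12 rad))), for 0.15 s.
2. with that knob put away in its right place, the other one has been slid onto the bare spindle as far as it goes (((z of knob_a in the frame of spindle_tip between -0.025 and -0.019 m and horizontal distance between knob_a and spindle_tip below 0.004 m and angle between knob_a's own z axis and vertical below 0.12 rad and x of knob_b in the frame of steel_pan between -0.078 and 0.078 m and y of knob_b in the frame of steel_pan between -0.071 and 0.071 m and z of knob_b in the frame of steel_pan below 0.05 m) or (z of knob_b in the frame of spindle_tip between -0.0145 and -0.01 m and horizontal distance between knob_b and spindle_tip below 0.004 m and angle between knob_b's own z axis and vertical below 0.12 rad and x of knob_a in the frame of wood_tray between -0.075 and 0.075 m and y of knob_a in the frame of wood_tray between -0.065 and 0.065 m and z of knob_a in the frame of wood_tray below 0.032 m))), for 0.15 s.
At the end, for the whole second after the job is handed in: The knob that went fully home (within 3 mm) on the spindle rests inside the wooden tray, the one that stood 10 mm proud (within 2 mm) rests inside the steel pan: centres inside the walls, undersides less than 23 mm above the tray's floor and 47 mm above the pan's; both let go and at rest (x of knob_a in the frame of wood_tray between -0.075 and 0.075 m and y of knob_a in the frame of wood_tray between -0.065 and 0.065 m and z of knob_a in the frame of wood_tray below 0.032 m and x of knob_b in the frame of steel_pan between -0.078 and 0.078 m and y of knob_b in the frame of steel_pan between -0.071 and 0.071 m and z of knob_b in the frame of steel_pan below 0.05 m and linear speed of each of knob_a, knob_b below 0.03 m/s); the robot touches nothing.
It fails at once if the hob or its spindle is pushed with more than 60 N (forced) (contact force between hob and anything else above 60 N).
It fails at once if another thing on the counter is moved by more than 40 mm (distance of any of screwdriver, spanner, ramekin, oil_bottle, pepper_mill, spice_jar from where it was at the start of the episode above 0.04 m).
It also fails if it takes over 56 s, if anything falls off the work surface, if the arm or the gripper's body presses on something with over 40 N, if the wrist force passes 120 N, or if a joint passes its speed limit or range.

ROBOT

A 6-joint arm with a two-finger parallel gripper is mounted at the origin on the work surface. World frame = base frame: x ahead of the robot, y to its left, z up, the work surface at z = 0. Lengths are in mm, angles in rad, forces in N, time in s.
With the tool pointing down it reaches from about 275 to 1000 mm from the base axis. Payload 8.4 kg.
Tool frame: the origin (TCP) lies midway between the tips of the shut fingers; the grasp point (between the pads) lies 19 mm behind it; z points along the fingers, y is the line along which they close (so a half turn about z gives the same grasp; the last joint's range is limited). The gripper opens to 85 mm and grips with 20 to 120 N. Pads are 22 mm wide; open, the fingers measure 114 mm over their backs; the gripper's body (76 mm by 85 mm) begins 54 mm behind the grasp point. The pads swing forward as they close: fully open they stand 13 mm farther back than shut.
Start: joints at [-1.153, 0.353, 1.633, -0, 1.155, -0.002], TCP at [254.735, -570.735, 231.281] pointing down, gripper open.
Joint ranges: [-2.63, 2.63], [-0.92, 2.1], [0.06, 2.66], [-1.3, 4.44], [0, 2.69], [-3.02, 3.02]. Speed limits (rad/s): [2.22, 2.22, 2.79, 3.14, 3.14, 3.14].

INTERFACE

Orientations are given as [roll, pitch, yaw] about the fixed x, y, z axes, in that order (R = Rz(yaw) Ry(pitch) Rx(roll)).
In Python, from rig import r, cams gives the robot as it stands. The module is installed in compiled form; this text tells all that it offers.
- The arm moves only by the tool send_rows, never from a script. Its argument "targets" is one flat list of numbers, 7 for each row, row after row: the shift along the tool's x, y, z in m, then the turn, a rotation vector about the tool's x, y, z in rad, then the opening, from -1 (shut) to 1 (fully open). In form: [tx, ty, tz, wx, wy, wz, fingers, tx, ty, tz, wx, wy, wz, fingers, ...]. A call has 1 to 12 rows; each row is the pose to reach, as a shift and turn from the pose commanded when the call began, along the tool's axes at that moment; what a row does not reach only later rows make up. A row lasts 1/12 s, in which the tool goes at most 41.7 mm and 7.16 degrees, less where a joint would pass 70% of its speed; a pose out of reach is approached as far as the arm can. A call with a gripper value outside its range is refused whole. The fingers move at their own pace and stop on an object; "grip_force" is the grip in N (left out, the last holds). Time passes only in rows, so rows that repeat a pose let the fingers close. It gives the time, the measured TCP pose, the force, the opening and the grip force at its end, in the units of the state.
- r.sense(): the state, without advancing time (a new reading comes with each control period).
- cams.grab_frame(name): name is "scene" or "top" or "wrist"; returns a dict with "color" (384x512x3 uint8, blue, green, red), "fx", "fy", "cx", "cy" (pixels), "xyz" and "attitude" of the camera in the world. Camera axes: x right, y down, z forward; pixel columns grow to the right and rows downward; lengths in mm; the calibration is good to about 2 mm. A picture is of the moment at which its call begins. There is no depth.
- r.sign_off(): hands the job in; it is judged then, once.
The state is a dict: "clock": time; "qpos": joint angles; "qvel": joint speeds; "joint_efforts": joint torques, N m; "eef_pos": TCP position; "tcp_rot": TCP orientation; "contact_force": force on the tool from outside, world axes, zero at the start; "wrist_torque": the same for the moment, N m; "opening": opening from 0.0 (shut) to 1.0 (fully open); "grasp_force": force on a finger pad.
Only numpy, scipy, OpenCV 4.12 (cv2) and the standard library are available. Lean on these libraries where they do the work, as an engineer would, in place of code of your own. Each camera call takes 0.05 s, during which the arm holds its last target. There are 200 camera calls.

## Working session

There is one attempt and no reset: what is moved stays moved. The work goes in short steps, Python scripts to look and compute and a tool call to move; the robot and the scene stay as the last step left them, time stands still between calls to the robot, and variables do not carry over. Pictures are saved under pics/ and viewed, at most 10 in all, crops included, and the job is handed in when it is done.

Besides the shell and the picture viewer there is one more tool, called after "Request:" by a JSON object that holds its "fn" and its "kwargs", one argument or row to a line. send_rows: Moves the arm, as the interface text tells. Its arguments: {"type":"object","properties":{"targets":{"type":"array"},"grip_force":{"type":"number"}},"required":["targets"]}

```bash
mkdir -p pics
python3 - <<'E'
from rig import r,cams
import cv2,pickle
for n in("scene","top"):
    f=cams.grab_frame(n);pickle.dump(f,open(n+".pkl","wb"));cv2.imwrite(f"pics/{n}0.png",cv2.resize(f["color"],(800,600),interpolation=cv2.INTER_CUBIC))
    print({k:v for k,v in f.items() if k!="color"})
print(r.sense())
E
```

```text
{'fx': 476.7320469091665, 'fy': 476.7320469091665, 'cx': 264.3082017975924, 'cy': 194.2727705032377, 'xyz': array([1455.28682336,   32.94507256, 1539.19946927]), 'attitude': array([-2.57674434,  0.00806453,  1.59191227])}
{'fx': 369.6285254853394, 'fy': 369.6285254853394, 'cx': 256.47871189992446, 'cy': 192.26770162687924, 'xyz': array([ 333.90714792,    9.82484018, 1262.42250921]), 'attitude': array([-2.9489056 , -0.02037853, -1.54461628])}
{'clock': 0.1, 'qpos': array([-1.15340740e+00,  3.53593875e-01,  1.63405855e+00, -1.34869345e-05,
        1.15523238e+00, -2.43575842e-03]), 'qvel': array([ 0.00018256,  0.0008445 , -0.00101632,  0.00034124, -0.00060846,
        0.00028661]), 'joint_efforts': array([ 6.23506367e-04, -6.06359053e+01, -3.42819285e+01,  2.41806617e-05,
        3.98394870e-03,  2.02529100e-05]), 'eef_pos': array([ 254.54809206, -570.33497917,  230.62792798]), 'tcp_rot': array([-3.14030048e+00,  9.18460749e-06,  4.19830144e-01]), 'contact_force': array([ 0.37400163,  0.03990806, -0.04099533]), 'wrist_torque': array([-0.04966332,  0.02074779, -0.02041608]), 'grasp_force': 0.0, 'opening': 0.9974782444125229}
```

View pics/scene0.png

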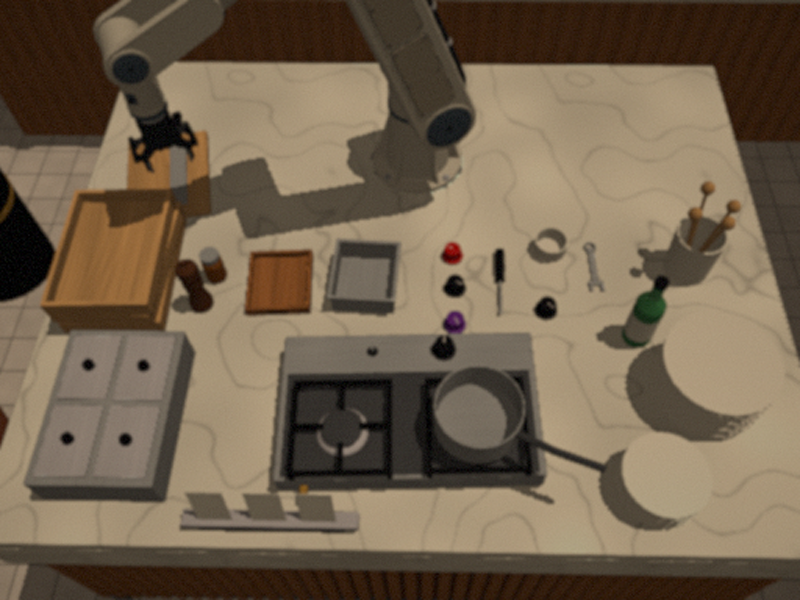

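View pics/top0.png

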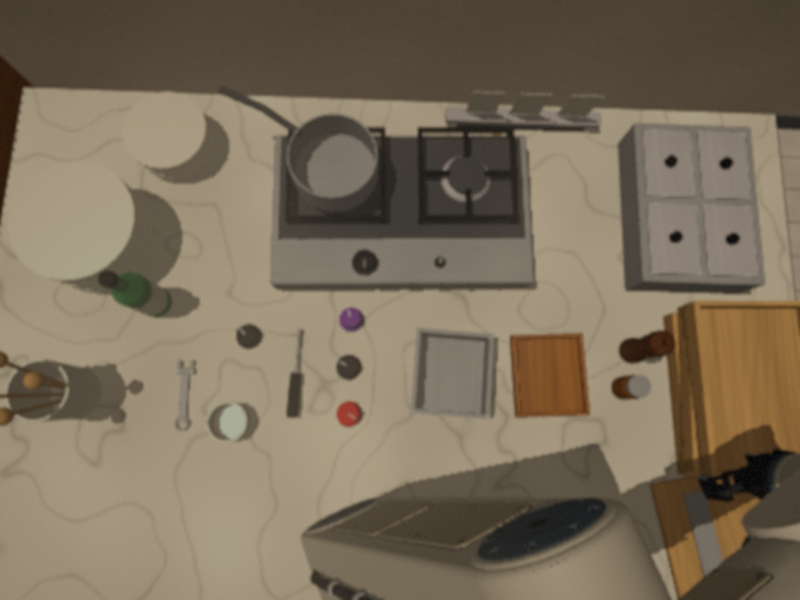

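The top view (800x600) shows two black knobs loose on the counter at (249,336) and (349,367). The look-alikes are purple (351,319), red (349,413) and the hob's own fitted knob (365,262). The bare spindle is at (440,262), the pan at (455,373) and the tray at (550,375). The two loose black ones fit the description, so I'll check them in an enlarged crop.

Run:
```python
import cv2,pickle,numpy as np
t=pickle.load(open("top.pkl","rb"))["color"];s=pickle.load(open("scene.pkl","rb"))["color"]
P=[]
for im,x,y in((t,140,195),(t,220,140),(s,265,145),(s,200,190)):
    c=cv2.resize(im[y:y+75,x:x+100],(400,300),interpolation=cv2.INTER_CUBIC);c=cv2.convertScaleAbs(c,alpha=1.5)
    for i in range(0,100,20):cv2.putText(c,str(x+i),(4*i,8),0,.3,(0,0,255));cv2.line(c,(4*i,10),(4*i,14),(0,0,255))
    for i in range(0,75,15):cv2.putText(c,str(y+i),(0,4*i+3),0,.3,(0,0,255))
    P.append(c)
cv2.imwrite("pics/crop1.png",np.vstack([np.hstack(P[:2]),np.hstack(P[2:])]))
```

```text
(no output)
```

View pics/crop1.png

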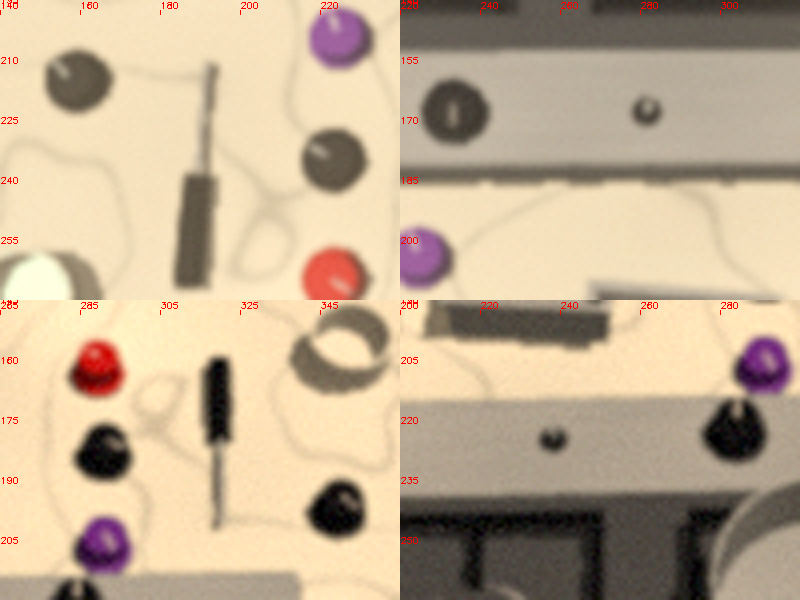

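The crop shows two plain black knobs: L at top px (159.5,215) and R at (223.8,235), with the screwdriver between them. Purple is at (225,204) and red at (224,264). The spindle is at top px (281.7,167.5) and scene px (238,224).

```bash
cat > h.py <<'E'
import numpy as np,cv2,pickle
from scipy.spatial.transform import Rotation as R
def ray(f,u,v):
    return R.from_euler('xyz',f["attitude"]).apply([(u-f["cx"])/f["fx"],(v-f["cy"])/f["fy"],1])
def hit(f,u,v,z):
    d=ray(f,u,v);return f["xyz"]+d*(z-f["xyz"][2])/d[2]
def proj(f,p):
    q=R.from_euler('xyz',f["attitude"]).inv().apply(np.asarray(p,float)-f["xyz"]);return q[:,:2]/q[:,2:]*[f["fx"],f["fy"]]+[f["cx"],f["cy"]]
def move(s,goal,rot): # shift and turn in tool axes from state s to world goal (mm)
    A=R.from_euler('xyz',s["tcp_rot"]);return A.inv().apply(np.asarray(goal)-s["eef_pos"])/1000,(A.inv()*R.from_euler('xyz',rot)).as_rotvec()
E
python3 - <<'E'
from h import *
np.set_printoptions(precision=1,suppress=True)
t=pickle.load(open("top.pkl","rb"));s=pickle.load(open("scene.pkl","rb"))
k=512/800
print("L top",hit(t,159.5,215.2,15),"scene",hit(s,349,197,15))
print("R top",hit(t,223.75,235,15),"scene",hit(s,290.5,183,15))
print("purple",hit(t,224.8,204.5,15),"red",hit(t,223.5,264.5,15))
print("spin base",hit(t,281.7,167.5,80),"scene",hit(s,238.2,224.7,85))
print("hobknob",hit(t,233.5,167.5,95))
for n,a in dict(pan=[(417,330),(496,331),(493,416),(415,413)],tray=[(511,336),(585,334),(589,413),(515,417)],hob=[(271,286),(534,287)]).items():
    print(n,[hit(t,u*k,v*k,{'pan':65,'tray':28,'hob':75}[n])[:2] for u,v in a])
E
```

```text
L top [489.1 316.4  15. ] scene [496.9 319.4  15. ]
R top [428.5  96.8  15. ] scene [437.   99.8  15. ]
purple [532.2  97.7  15. ] red [331.3  93.4  15. ]
spin base [651.2 -89.4  80. ] scene [660.7 -86.3  85. ]
hobknob [642.2  69.   95. ]
pan [array([506.1, -44.1]), array([ 508.8, -210. ]), array([ 333.7, -202.9]), array([335.5, -43.6])]
tray [array([ 504.3, -249.2]), array([ 513.3, -410.3]), array([ 345.2, -412.9]), array([ 332.8, -255.9])]
hob [array([588.8, 264.3]), array([ 603.6, -289.3])]
```

Request:
{"fn": "send_rows", "kwargs": {
  "targets": [0.434, -0.538, 0.01, 0, 0, -1.151, 0.6, 0.434, -0.538, 0.01, 0, 0, -1.151, 0.6, 0.434, -0.538, 0.01, 0, 0, -1.151, 0.6, 0.434, -0.538, 0.01, 0, 0, -1.151, 0.6, 0.434, -0.538, 0.01, 0, 0, -1.151, 0.6, 0.434, -0.538, 0.01, 0, 0, -1.151, 0.6, 0.434, -0.538, 0.01, 0, 0, -1.151, 0.6, 0.434, -0.538, 0.01, 0, 0, -1.151, 0.6, 0.434, -0.538, 0.01, 0, 0, -1.151, 0.6, 0.434, -0.538, 0.01, 0, 0, -1.151, 0.6, 0.434, -0.538, 0.01, 0, 0, -1.151, 0.6, 0.434, -0.538, 0.01, 0, 0, -1.151, 0.6],
  "grip_force": 40
}}

```text
clock: 1.1
eef_pos: [382.6, -85.5, 224.1]
tcp_rot: [3.141, 0.0, 1.571]
contact_force: [1.2, 0.2, -0.5]
opening: 0.8
grasp_force: 0.0
```

Request:
{"fn": "send_rows", "kwargs": {
  "targets": [0.17, 0.045, 0.024, 0, 0, 0, 0.6, 0.17, 0.045, 0.024, 0, 0, 0, 0.6, 0.17, 0.045, 0.024, 0, 0, 0, 0.6, 0.17, 0.045, 0.024, 0, 0, 0, 0.6, 0.17, 0.045, 0.024, 0, 0, 0, 0.6, 0.17, 0.045, 0.024, 0, 0, 0, 0.6, 0.17, 0.045, 0.024, 0, 0, 0, 0.6]
}}

```text
clock: 1.68
eef_pos: [427.3, 82.7, 199.7]
tcp_rot: [-3.14, 0.001, 1.573]
contact_force: [-0.9, -0.2, 0.1]
opening: 0.801
grasp_force: 0.0
```

Run:
```python
from rig import r,cams
from h import *
f=cams.grab_frame("wrist");pickle.dump(f,open("w1.pkl","wb"));cv2.imwrite("pics/w1.png",cv2.resize(f["color"],(800,600),interpolation=cv2.INTER_CUBIC))
print({k:v for k,v in f.items() if k!="color"})
s=r.sense();print(s["clock"],s["eef_pos"],s["tcp_rot"],s["opening"],s["qpos"])
```

```text
{'fx': 285.4190089391841, 'fy': 285.4190089391841, 'cx': 255.77696668249604, 'cy': 192.00990695263934, 'xyz': array([428.48573302, 154.04168554, 343.03278814]), 'attitude': array([2.86188489e+00, 1.88866603e-03, 2.97883469e-03])}
1.7333 [427.27473306  81.95488512 199.85280547] [-3.14066474e+00  5.69431743e-04  1.57149755e+00] 0.7980208183130216 [ 1.86364891e-01  9.13198947e-02  2.05257185e+00 -4.61897087e-04
  9.98718044e-01  1.85914192e-01]
```

View pics/w1.png

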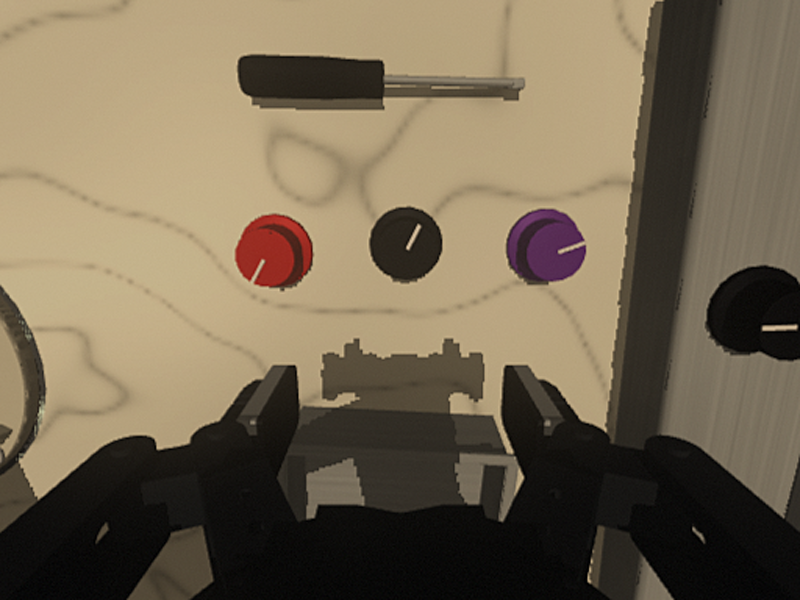

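The wrist view shows the black knob R at (406,244), with red at (274,250), purple at (546,246) and the screwdriver at (380,78).

Run:
```python
from h import *
np.set_printoptions(precision=1,suppress=True)
f=pickle.load(open("w1.pkl","rb"));g=cv2.cvtColor(f["color"],cv2.COLOR_BGR2GRAY)
m=(g<70).astype(np.uint8);n,l,st,c=cv2.connectedComponentsWithStats(m)
i=l[156,260];print(st[i],c[i])
x,y,w,h,_=st[i]
# model silhouette: skirt ring z 0..7 r28, top ring z34 r21
th=np.linspace(0,2*np.pi,72)
def sil(cx,cy):
    P=[[cx+rr*np.cos(a),cy+rr*np.sin(a),z] for rr,z in((28,0),(28,7),(21,34)) for a in th]
    p=proj(f,P);im=np.zeros(m.shape,np.uint8);cv2.fillConvexPoly(im,cv2.convexHull((p*16).astype(np.int32)),1,shift=4);return im
blob=(l==i).astype(np.uint8)
from itertools import product
h0=hit(f,259.8,156.8,5);print(h0)
b=max(((np.logical_and(s:=sil(h0[0]+a,h0[1]+d),blob).sum()/np.logical_or(s,blob).sum()),h0[0]+a,h0[1]+d) for a,d in product(np.arange(-8,8.1,.5),repeat=2))
print(b)
```

```text
[ 237  133   46   47 1630] [259.3 155.8]
[432.8 100.6   5. ]
(np.float64(0.8916849015317286), np.float64(433.2941810455647), np.float64(101.55595295094292))
```

Request:
{"fn": "send_rows", "kwargs": {
  "targets": [0.019, 0.006, 0.03, 0, 0, 0, 0.6, 0.019, 0.006, 0.07, 0, 0, 0, 0.6, 0.019, 0.006, 0.11, 0, 0, 0, 0.6, 0.019, 0.006, 0.15, 0, 0, 0, 0.6, 0.019, 0.006, 0.175, 0, 0, 0, 0.6, 0.019, 0.006, 0.19, 0, 0, 0, 0.6, 0.019, 0.006, 0.19, 0, 0, 0, 0.6, 0.019, 0.006, 0.19, 0, 0, 0, 0.6]
}}

```text
clock: 2.4
eef_pos: [433.3, 100.1, 9.9]
tcp_rot: [-3.14, 0.001, 1.569]
contact_force: [0.1, 0.1, -0.4]
opening: 0.799
grasp_force: 0.0
```

Request:
{"fn": "send_rows", "kwargs": {
  "targets": [0, 0, 0, 0, 0, 0, -0.6, 0, 0, 0, 0, 0, 0, -0.6, 0, 0, 0, 0, 0, 0, -0.6, 0, 0, 0, 0, 0, 0, -0.6, 0, 0, 0, 0, 0, 0, -0.6, 0, 0, 0, 0, 0, 0, -0.6, 0, 0, 0, 0, 0, 0, -0.6, 0, 0, 0, 0, 0, 0, -0.6]
}}

```text
clock: 3.07
eef_pos: [434.7, 101.3, 11.7]
tcp_rot: [3.139, -0.0, 1.571]
contact_force: [-2.0, -4.6, 8.3]
opening: 0.476
grasp_force: 39.2
```

Request:
{"fn": "send_rows", "kwargs": {
  "targets": [0, 0, -0.04, 0, 0, 0, -0.6, 0, 0, -0.08, 0, 0, 0, -0.6, 0, 0, -0.12, 0, 0, 0, -0.6, 0, 0, -0.16, 0, 0, 0, -0.6, -0.03, 0.02, -0.18, 0, 0, 0, -0.6, -0.06, 0.05, -0.18, 0, 0, 0, -0.6, -0.09, 0.08, -0.18, 0, 0, 0, -0.6, -0.12, 0.11, -0.18, 0, 0, 0, -0.6, -0.15, 0.14, -0.18, 0, 0, 0, -0.6, -0.18, 0.17, -0.18, 0, 0, 0, -0.6, -0.21, 0.2, -0.18, 0, 0, 0, -0.6, -0.24, 0.22, -0.18, 0, 0, 0, -0.6]
}}

```text
clock: 4.07
eef_pos: [655.7, -139.9, 191.5]
tcp_rot: [3.139, 0.0, 1.571]
contact_force: [1.0, -0.5, -1.9]
opening: 0.473
grasp_force: 41.6
```

Request:
{"fn": "send_rows", "kwargs": {
  "targets": [0, 0, 0, 0, 0, 0, -0.6, 0, 0, 0, 0, 0, 0, -0.6, 0, 0, 0, 0, 0, 0, -0.6, 0, 0, 0, 0, 0, 0, -0.6]
}}

```text
clock: 4.4
eef_pos: [653.0, -137.6, 190.6]
tcp_rot: [-3.141, -0.0, 1.571]
contact_force: [0.1, -0.6, -1.1]
opening: 0.476
grasp_force: 41.6
```

Run:
```python
from rig import r,cams
from h import *
f=cams.grab_frame("wrist");pickle.dump(f,open("w2.pkl","wb"));cv2.imwrite("pics/w2.png",cv2.resize(f["color"],(800,600),interpolation=cv2.INTER_CUBIC))
print({k:v for k,v in f.items() if k!="color"})
s=r.sense();pickle.dump(s,open("s2.pkl","wb"));print(s["clock"],s["eef_pos"],s["tcp_rot"],s["opening"],s["qpos"],s["contact_force"])
```

```text
{'fx': 285.4190089391841, 'fy': 285.4190089391841, 'cx': 255.77696668249604, 'cy': 192.00990695263934, 'xyz': array([654.11605607, -66.37305354, 333.99342561]), 'attitude': array([2.86277175e+00, 8.32511854e-04, 1.25174772e-03])}
4.45 [ 653.03102669 -137.42340175  190.57551996] [-3.14150626e+00 -1.83495988e-04  1.57174956e+00] 0.47174742567346123 [-2.09743537e-01  4.55333260e-01  1.57325988e+00  1.79881830e-04
  1.11312238e+00 -2.10776275e-01] [ 0.00102776  0.9644854  -0.5335151 ]
```

View pics/w2.png

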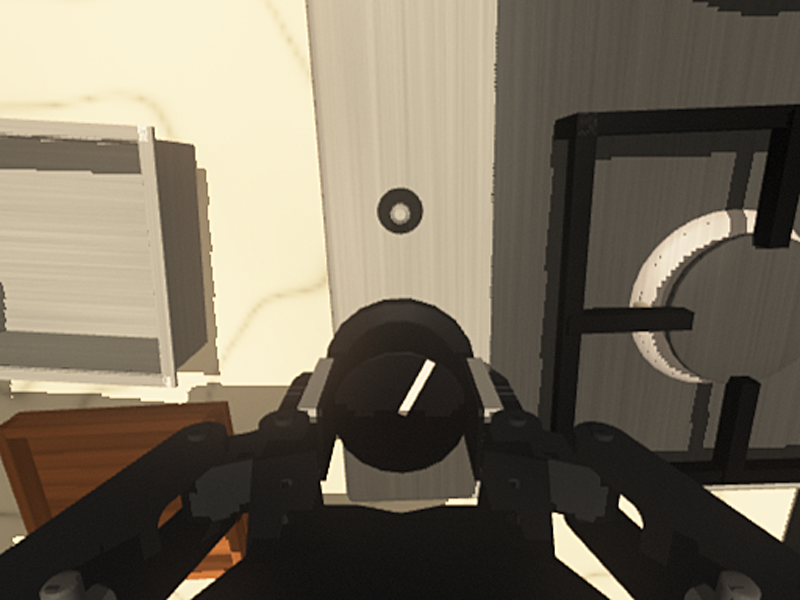

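Wrist view with the knob held: spindle tip at (401,213), its dark base ring centred at (400,210). The knob's skirt edge is at row 298 and the lower edge of its top face at row 471. Next is an enlarged crop to get the held pose.

Run:
```python
from h import *
np.set_printoptions(precision=2,suppress=True)
f=pickle.load(open("w2.pkl","rb"));s=pickle.load(open("s2.pkl","rb"));k=.64
c=f["color"][110:320,180:340]
a=cv2.resize(cv2.convertScaleAbs(c[:60],alpha=1.0),(800,300),interpolation=cv2.INTER_CUBIC)
b=cv2.resize(cv2.convertScaleAbs(f["color"][180:310,180:340],alpha=4),(369,300),interpolation=cv2.INTER_CUBIC)
b=cv2.copyMakeBorder(b,0,0,0,431,cv2.BORDER_CONSTANT)
cv2.imwrite("pics/c2.png",np.vstack([a,b]))
print("tip",hit(f,401*k,213*k,97),"ring",hit(f,400*k,210*k,76))
zb=s["eef_pos"][2]-11
e=hit(f,400*k,298*k,zb+7);t=hit(f,400*k,471*k,zb+34)
print("from skirt",e-[0,28,0],"from top",t+[0,21,0],"tcp",s["eef_pos"])
```

```text
tip [654.65 -86.83  97.  ] ring [654.13 -86.97  76.  ]
from skirt [ 654.16 -135.86  186.58] from top [ 654.24 -135.96  213.58] tcp [ 653.03 -137.42  190.58]
```

View pics/c2.png

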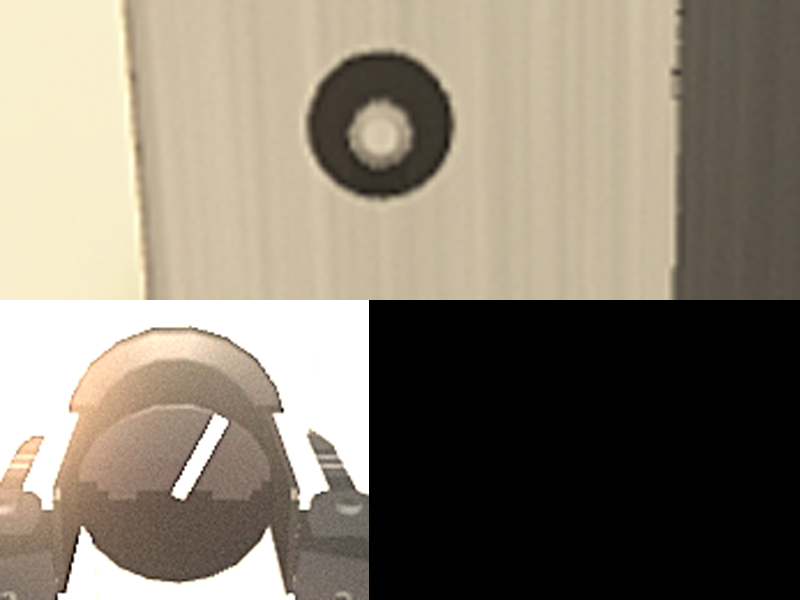

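The spindle and knob columns coincide (both about px 256), so the shift needed is about +49.5 mm in y. The tip is at z 97 and the knob's underside is about 11 mm below the TCP.

Request:
{"fn": "send_rows", "kwargs": {
  "targets": [0.025, 0, 0, 0, 0, 0, -0.6, 0.0495, 0, 0, 0, 0, 0, -0.6, 0.0495, 0, 0.03, 0, 0, 0, -0.6, 0.0495, 0, 0.055, 0, 0, 0, -0.6, 0.0495, 0, 0.07, 0, 0, 0, -0.6, 0.0495, 0, 0.076, 0, 0, 0, -0.6, 0.0495, 0, 0.076, 0, 0, 0, -0.6, 0.0495, 0, 0.076, 0, 0, 0, -0.6, 0.0495, 0, 0.076, 0, 0, 0, -0.6, 0.0495, 0, 0.076, 0, 0, 0, -0.6]
}}

```text
clock: 5.28
eef_pos: [654.7, -89.1, 115.6]
tcp_rot: [3.139, 0.0, 1.571]
contact_force: [0.1, 0.5, -0.9]
opening: 0.475
grasp_force: 41.6
```

Request:
{"fn": "send_rows", "kwargs": {
  "targets": [0, 0, 0.003, 0, 0, 0, -0.6, 0, 0, 0.005, 0, 0, 0, -0.6, 0, 0, 0.007, 0, 0, 0, -0.6, 0, 0, 0.009, 0, 0, 0, -0.6, 0, 0, 0.009, 0, 0, 0, -0.6]
}}

```text
clock: 5.7
eef_pos: [653.4, -89.0, 104.5]
tcp_rot: [-3.141, -0.0, 1.571]
contact_force: [-0.3, -0.1, -1.5]
opening: 0.474
grasp_force: 41.6
```

Request:
{"fn": "send_rows", "kwargs": {
  "targets": [0, 0, 0.0015, 0, 0, 0, -0.6, 0, 0, 0.003, 0, 0, 0, -0.6, 0, 0, 0.0045, 0, 0, 0, -0.6, 0, 0, 0.006, 0, 0, 0, -0.6, 0, 0, 0.006, 0, 0, 0, -0.6]
}}

```text
clock: 6.12
eef_pos: [653.6, -88.9, 98.7]
tcp_rot: [-3.141, -0.0, 1.571]
contact_force: [0.1, -0.6, -0.8]
opening: 0.471
grasp_force: 41.6
```

Request:
{"fn": "send_rows", "kwargs": {
  "targets": [0, 0, 0.001, 0, 0, 0, -0.6, 0, 0, 0.002, 0, 0, 0, -0.6, 0, 0, 0.003, 0, 0, 0, -0.6, 0, 0, 0.003, 0, 0, 0, -0.6]
}}

```text
clock: 6.45
eef_pos: [653.9, -89.0, 96.6]
tcp_rot: [3.141, -0.0, 1.571]
contact_force: [-2.5, -0.3, 3.0]
opening: 0.477
grasp_force: 42.3
```

Request:
{"fn": "send_rows", "kwargs": {
  "targets": [0, 0, 0.001, 0, 0, 0, -0.6, 0, 0, 0.001, 0, 0, 0, -0.6]
}}

```text
clock: 6.62
eef_pos: [654.0, -89.0, 96.4]
tcp_rot: [3.141, 0.0, 1.571]
contact_force: [-3.9, 0.2, 10.7]
opening: 0.478
grasp_force: 43.0
```

Request:
{"fn": "send_rows", "kwargs": {
  "targets": [0, 0, 0.001, 0, 0, 0, -0.6, 0, 0, 0.001, 0, 0, 0, -0.6]
}}

```text
clock: 6.78
eef_pos: [654.0, -89.0, 96.3]
tcp_rot: [3.141, 0.0, 1.571]
contact_force: [-7.5, 1.1, 17.5]
opening: 0.478
grasp_force: 43.6
```

The knob stopped firmly at TCP z 96.4, so its underside is about 85.4, which is 12 mm onto the spindle and 10 mm proud. It's a reject and goes in the steel pan.

Request:
{"fn": "send_rows", "kwargs": {
  "targets": [0, 0, -0.03, 0, 0, 0, -0.6, 0, 0, -0.06, 0, 0, 0, -0.6, 0, 0, -0.08, 0, 0, 0, -0.6, -0.01, -0.03, -0.08, 0, 0, 0, -0.6, -0.015, -0.07, -0.08, 0, 0, 0, -0.6, -0.02, -0.11, -0.08, 0, 0, 0, -0.6, -0.025, -0.15, -0.08, 0, 0, 0, -0.6, -0.03, -0.19, -0.08, 0, 0, 0, -0.6, -0.036, -0.22, -0.06, 0, 0, 0, -0.6, -0.036, -0.233, -0.03, 0, 0, 0, -0.6, -0.036, -0.233, 0, 0, 0, 0, -0.6, -0.036, -0.233, 0, 0, 0, 0, -0.6]
}}

```text
clock: 7.78
eef_pos: [417.1, -124.2, 90.7]
tcp_rot: [-3.136, -0.002, 1.57]
contact_force: [-0.9, 0.3, -1.9]
opening: 0.481
grasp_force: 41.6
```

Run:
```python
from rig import r,cams
from h import *
f=cams.grab_frame("top")
cv2.imwrite("pics/t3.png",cv2.resize(f["color"][180:300,220:400],(800,533),interpolation=cv2.INTER_CUBIC))
s=r.sense();print(s["clock"],s["eef_pos"],s["opening"])
```

```text
7.8333 [ 418.93131429 -124.57699842   92.69854751] 0.472994932064306
```

View pics/t3.png

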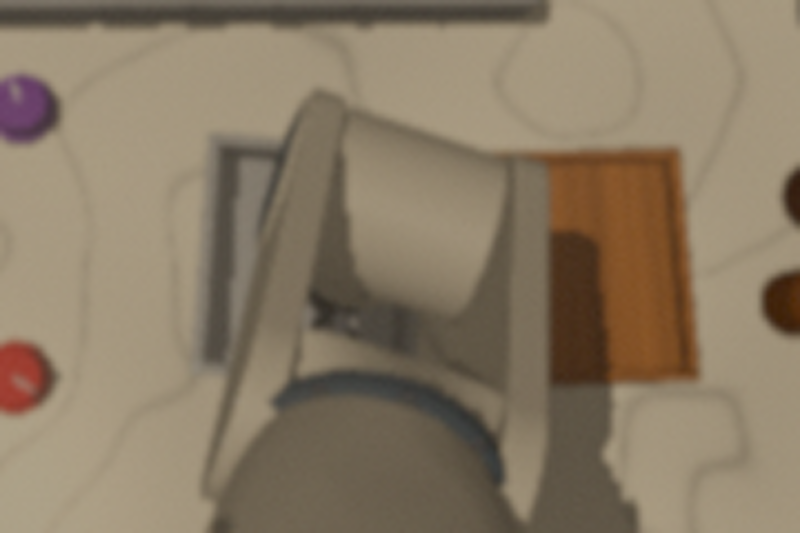

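The top view shows the arm covering the pan, with the knob over it as intended. I'm lowering by 75 mm and letting go.

Request:
{"fn": "send_rows", "kwargs": {
  "targets": [0, 0.002, 0.03, 0, 0, 0, -0.6, 0, 0.002, 0.055, 0, 0, 0, -0.6, 0, 0.002, 0.07, 0, 0, 0, -0.6, 0, 0.002, 0.075, 0, 0, 0, -0.6, 0, 0.002, 0.075, 0, 0, 0, -0.6, 0, 0.002, 0.075, 0, 0, 0, -0.6]
}}

```text
clock: 8.33
eef_pos: [424.1, -125.2, 20.2]
tcp_rot: [3.14, 0.0, 1.571]
contact_force: [0.1, 0.2, -0.8]
opening: 0.478
grasp_force: 41.7
```

Request:
{"fn": "send_rows", "kwargs": {
  "targets": [0, 0, 0, 0, 0, 0, 0.6, 0, 0, 0, 0, 0, 0, 0.6, 0, 0, 0, 0, 0, 0, 0.6, 0, 0, 0, 0, 0, 0, 0.6, 0, 0, -0.03, 0, 0, 0, 0.6, 0, 0, -0.07, 0, 0, 0, 0.6, 0, 0, -0.11, 0, 0, 0, 0.6, 0, 0, -0.15, 0, 0, 0, 0.6, 0, 0, -0.18, 0, 0, 0, 0.6, 0, 0, -0.18, 0, 0, 0, 0.6, 0, 0, -0.18, 0, 0, 0, 0.6]
}}

```text
clock: 9.25
eef_pos: [424.0, -125.3, 201.2]
tcp_rot: [3.137, 0.001, 1.571]
contact_force: [0.4, 0.4, -0.7]
opening: 0.8
grasp_force: 0.0
```

Request:
{"fn": "send_rows", "kwargs": {
  "targets": [0.04, 0.006, 0, 0, 0, 0, 0.6, 0.08, 0.013, 0, 0, 0, 0, 0.6, 0.12, 0.02, 0, 0, 0, 0, 0.6, 0.16, 0.026, 0, 0, 0, 0, 0.6, 0.2, 0.033, 0, 0, 0, 0, 0.6, 0.24, 0.04, 0, 0, 0, 0, 0.6, 0.28, 0.046, 0, 0, 0, 0, 0.6, 0.32, 0.053, 0, 0, 0, 0, 0.6, 0.36, 0.06, 0, 0, 0, 0, 0.6, 0.4, 0.066, 0, 0, 0, 0, 0.6, 0.424, 0.069, 0, 0, 0, 0, 0.6, 0.424, 0.069, 0, 0, 0, 0, 0.6]
}}

```text
clock: 10.25
eef_pos: [491.5, 303.1, 197.3]
tcp_rot: [-3.14, -0.001, 1.574]
contact_force: [-0.9, 0.1, -0.0]
opening: 0.798
grasp_force: 0.0
```

Request:
{"fn": "send_rows", "kwargs": {
  "targets": [0, 0, 0, 0, 0, 0, 0.6, 0, 0, 0, 0, 0, 0, 0.6, 0, 0, 0, 0, 0, 0, 0.6, 0, 0, 0, 0, 0, 0, 0.6]
}}

```text
clock: 10.58
eef_pos: [491.6, 297.6, 198.7]
tcp_rot: [-3.141, 0.001, 1.569]
contact_force: [-0.0, -0.3, 0.7]
opening: 0.8
grasp_force: 0.0
```

Run:
```python
from rig import r,cams
from h import *
np.set_printoptions(precision=2,suppress=True)
f=cams.grab_frame("wrist");t=cams.grab_frame("top");s=r.sense()
pickle.dump((f,s),open("w4.pkl","wb"))
a=cv2.resize(f["color"],(533,400));b=cv2.resize(t["color"][190:290,250:316],(264,400),interpolation=cv2.INTER_CUBIC)
cv2.imwrite("pics/w4.png",np.hstack([a,b]))
print(s["clock"],s["eef_pos"],s["tcp_rot"],s["opening"])
g=cv2.cvtColor(f["color"],cv2.COLOR_BGR2GRAY)
n,l,st,c=cv2.connectedComponentsWithStats((g<70).astype(np.uint8))
for i in range(1,n):
    if 1000<st[i][4]<3500: print(st[i],c[i],hit(f,*c[i],8))
```

```text
10.6833 [491.84 298.02 199.13] [3.14 0.   1.57] 0.7964037023664694
[ 233  128   47   49 1690] [255.97 151.34] [492.69 322.55   8.  ]
```

View pics/w4.png

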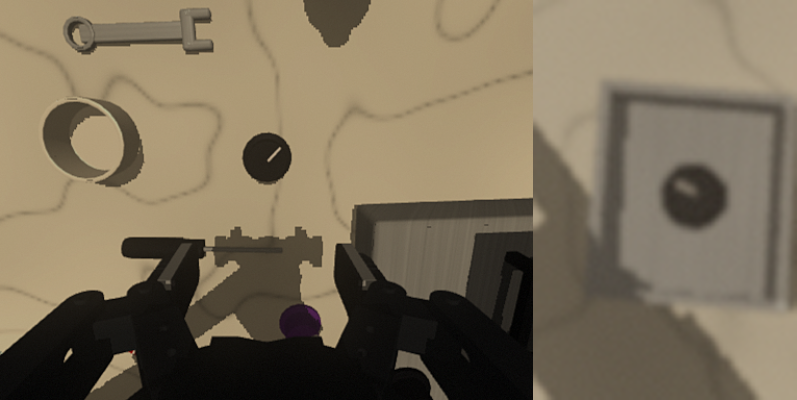

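The reject knob rests in the middle of the pan. In the wrist view, knob L is at (267,157), clear of the ramekin and screwdriver.

Request:
{"fn": "send_rows", "kwargs": {
  "targets": [0.024, 0.001, 0.03, 0, 0, 0, 0.6, 0.024, 0.001, 0.07, 0, 0, 0, 0.6, 0.024, 0.001, 0.11, 0, 0, 0, 0.6, 0.024, 0.001, 0.15, 0, 0, 0, 0.6, 0.024, 0.001, 0.175, 0, 0, 0, 0.6, 0.024, 0.001, 0.189, 0, 0, 0, 0.6, 0.024, 0.001, 0.189, 0, 0, 0, 0.6, 0.024, 0.001, 0.189, 0, 0, 0, 0.6]
}}

```text
clock: 11.35
eef_pos: [492.6, 322.4, 9.8]
tcp_rot: [-3.14, 0.001, 1.57]
contact_force: [0.4, 0.1, 0.8]
opening: 0.798
grasp_force: 0.0
```

Request:
{"fn": "send_rows", "kwargs": {
  "targets": [0, 0, 0, 0, 0, 0, -0.6, 0, 0, 0, 0, 0, 0, -0.6, 0, 0, 0, 0, 0, 0, -0.6, 0, 0, 0, 0, 0, 0, -0.6, 0, 0, 0, 0, 0, 0, -0.6, 0, 0, 0, 0, 0, 0, -0.6, 0, 0, 0, 0, 0, 0, -0.6, 0, 0, 0, 0, 0, 0, -0.6]
}}

```text
clock: 12.02
eef_pos: [493.9, 323.6, 12.0]
tcp_rot: [3.139, -0.002, 1.571]
contact_force: [-0.4, -0.7, 5.2]
opening: 0.475
grasp_force: 39.6
```

Request:
{"fn": "send_rows", "kwargs": {
  "targets": [0, 0, -0.04, 0, 0, 0, -0.6, 0, 0, -0.08, 0, 0, 0, -0.6, 0, 0, -0.12, 0, 0, 0, -0.6, 0, 0, -0.16, 0, 0, 0, -0.6, -0.03, 0, -0.18, 0, 0, 0, -0.6, -0.07, 0, -0.18, 0, 0, 0, -0.6, -0.11, 0, -0.18, 0, 0, 0, -0.6, -0.15, 0, -0.18, 0, 0, 0, -0.6, -0.19, 0, -0.18, 0, 0, 0, -0.6, -0.22, 0.02, -0.18, 0, 0, 0, -0.6, -0.25, 0.04, -0.18, 0, 0, 0, -0.6, -0.28, 0.06, -0.18, 0, 0, 0, -0.6]
}}

```text
clock: 13.02
eef_pos: [553.5, 41.3, 191.8]
tcp_rot: [3.139, -0.0, 1.571]
contact_force: [1.5, 0.9, -0.1]
opening: 0.475
grasp_force: 40.9
```

Request:
{"fn": "send_rows", "kwargs": {
  "targets": [-0.03, 0.015, 0, 0, 0, 0, -0.6, -0.06, 0.03, 0, 0, 0, 0, -0.6, -0.09, 0.05, 0, 0, 0, 0, -0.6, -0.12, 0.07, 0, 0, 0, 0, -0.6, -0.15, 0.09, 0, 0, 0, 0, -0.6, -0.18, 0.1, 0, 0, 0, 0, -0.6, -0.18, 0.1, 0, 0, 0, 0, -0.6, -0.18, 0.1, 0, 0, 0, 0, -0.6, -0.18, 0.1, 0, 0, 0, 0, -0.6, -0.18, 0.1, 0, 0, 0, 0, -0.6]
}}

```text
clock: 13.85
eef_pos: [652.3, -135.9, 190.6]
tcp_rot: [3.141, -0.0, 1.571]
contact_force: [1.1, 0.3, -0.6]
opening: 0.469
grasp_force: 40.9
```

Run:
```python
from rig import r,cams
from h import *
np.set_printoptions(precision=2,suppress=True)
f=cams.grab_frame("wrist");s=r.sense();pickle.dump((f,s),open("w5.pkl","wb"))
a=cv2.resize(f["color"][110:185,206:306],(400,300),interpolation=cv2.INTER_CUBIC)
b=cv2.resize(cv2.convertScaleAbs(f["color"][180:310,180:340],alpha=4),(369,300),interpolation=cv2.INTER_CUBIC)
cv2.imwrite("pics/c5.png",np.hstack([a,b]))
print(s["clock"],s["eef_pos"],s["tcp_rot"],s["contact_force"],f["xyz"],f["attitude"])
```

```text
13.9 [ 652.38 -135.79  190.55] [ 3.14 -0.    1.57] [-0.27  0.17 -1.43] [653.42 -64.73 334.  ] [2.86 0.   0.  ]
```

View pics/c5.png

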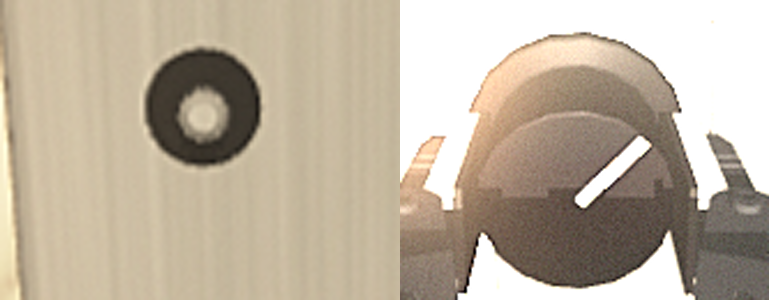

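The tip is at px (256.4,138.4) in this crop and the knob is in the same column, so the shift is about +48.9 mm in y.

Request:
{"fn": "send_rows", "kwargs": {
  "targets": [0.025, 0, 0, 0, 0, 0, -0.6, 0.049, 0, 0, 0, 0, 0, -0.6, 0.049, 0, 0.03, 0, 0, 0, -0.6, 0.049, 0, 0.055, 0, 0, 0, -0.6, 0.049, 0, 0.07, 0, 0, 0, -0.6, 0.049, 0, 0.076, 0, 0, 0, -0.6, 0.049, 0, 0.076, 0, 0, 0, -0.6, 0.049, 0, 0.076, 0, 0, 0, -0.6, 0.049, 0, 0.076, 0, 0, 0, -0.6, 0.049, 0, 0.076, 0, 0, 0, -0.6]
}}

```text
clock: 14.73
eef_pos: [653.7, -88.0, 115.6]
tcp_rot: [3.139, 0.0, 1.571]
contact_force: [0.5, 0.7, -0.5]
opening: 0.471
grasp_force: 40.9
```

Request:
{"fn": "send_rows", "kwargs": {
  "targets": [0, 0, 0.003, 0, 0, 0, -0.6, 0, 0, 0.005, 0, 0, 0, -0.6, 0, 0, 0.007, 0, 0, 0, -0.6, 0, 0, 0.009, 0, 0, 0, -0.6, 0, 0, 0.009, 0, 0, 0, -0.6]
}}

```text
clock: 15.15
eef_pos: [652.6, -87.9, 104.6]
tcp_rot: [-3.141, -0.0, 1.571]
contact_force: [0.1, 1.0, -1.8]
opening: 0.475
grasp_force: 41.0
```

Request:
{"fn": "send_rows", "kwargs": {
  "targets": [0, 0, 0.0015, 0, 0, 0, -0.6, 0, 0, 0.003, 0, 0, 0, -0.6, 0, 0, 0.0045, 0, 0, 0, -0.6, 0, 0, 0.006, 0, 0, 0, -0.6, 0, 0, 0.008, 0, 0, 0, -0.6, 0, 0, 0.008, 0, 0, 0, -0.6]
}}

```text
clock: 15.65
eef_pos: [652.6, -87.8, 96.6]
tcp_rot: [-3.141, -0.0, 1.571]
contact_force: [-0.0, 0.4, -1.8]
opening: 0.472
grasp_force: 41.0
```

Nothing resists at the depth where the reject stopped, so I'm continuing down.

Request:
{"fn": "send_rows", "kwargs": {
  "targets": [0, 0, 0.0015, 0, 0, 0, -0.6, 0, 0, 0.003, 0, 0, 0, -0.6, 0, 0, 0.0045, 0, 0, 0, -0.6, 0, 0, 0.006, 0, 0, 0, -0.6, 0, 0, 0.0075, 0, 0, 0, -0.6, 0, 0, 0.0075, 0, 0, 0, -0.6]
}}

```text
clock: 16.15
eef_pos: [652.7, -87.9, 89.2]
tcp_rot: [-3.141, -0.0, 1.571]
contact_force: [0.8, 1.7, -2.4]
opening: 0.469
grasp_force: 41.0
```

Request:
{"fn": "send_rows", "kwargs": {
  "targets": [0, 0, 0.001, 0, 0, 0, -0.6, 0, 0, 0.002, 0, 0, 0, -0.6, 0, 0, 0.002, 0, 0, 0, -0.6]
}}

```text
clock: 16.4
eef_pos: [652.8, -87.9, 87.4]
tcp_rot: [-3.142, -0.0, 1.571]
contact_force: [0.9, 2.5, -0.6]
opening: 0.468
grasp_force: 41.0
```

Request:
{"fn": "send_rows", "kwargs": {
  "targets": [0, 0, 0.001, 0, 0, 0, -0.6, 0, 0, 0.001, 0, 0, 0, -0.6]
}}

```text
clock: 16.57
eef_pos: [652.8, -87.7, 87.1]
tcp_rot: [3.141, -0.0, 1.571]
contact_force: [-1.3, 4.7, 5.0]
opening: 0.471
grasp_force: 41.3
```

Request:
{"fn": "send_rows", "kwargs": {
  "targets": [0, 0, 0.001, 0, 0, 0, -0.6, 0, 0, 0.001, 0, 0, 0, -0.6, 0, 0, 0.001, 0, 0, 0, -0.6]
}}

```text
clock: 16.82
eef_pos: [652.9, -87.7, 87.0]
tcp_rot: [3.141, -0.0, 1.571]
contact_force: [-4.1, 4.7, 12.2]
opening: 0.476
grasp_force: 42.1
```

It seated at TCP z 87.0, about 10 mm deeper than the first knob, so it fits and goes in the wooden tray.

Request:
{"fn": "send_rows", "kwargs": {
  "targets": [0, 0, -0.03, 0, 0, 0, -0.6, 0, 0, -0.06, 0, 0, 0, -0.6, 0, 0, -0.08, 0, 0, 0, -0.6, -0.027, -0.025, -0.08, 0, 0, 0, -0.6, -0.054, -0.05, -0.08, 0, 0, 0, -0.6, -0.081, -0.075, -0.08, 0, 0, 0, -0.6, -0.108, -0.1, -0.08, 0, 0, 0, -0.6, -0.135, -0.125, -0.08, 0, 0, 0, -0.6, -0.162, -0.15, -0.08, 0, 0, 0, -0.6, -0.189, -0.175, -0.08, 0, 0, 0, -0.6, -0.216, -0.2, -0.07, 0, 0, 0, -0.6, -0.243, -0.229, -0.05, 0, 0, 0, -0.6]
}}

```text
clock: 17.82
eef_pos: [425.6, -331.9, 138.5]
tcp_rot: [3.138, 0.003, 1.571]
contact_force: [1.1, -0.9, -1.0]
opening: 0.472
grasp_force: 43.3
```

Request:
{"fn": "send_rows", "kwargs": {
  "targets": [0, 0, 0.03, 0, 0, 0, -0.6, 0, 0, 0.06, 0, 0, 0, -0.6, 0, 0, 0.085, 0, 0, 0, -0.6, 0, 0, 0.1, 0, 0, 0, -0.6, 0, 0, 0.106, 0, 0, 0, -0.6, 0, 0, 0.11, 0, 0, 0, -0.6, 0, 0, 0.11, 0, 0, 0, -0.6, 0, 0, 0.11, 0, 0, 0, -0.6]
}}

```text
clock: 18.48
eef_pos: [426.1, -329.7, 27.6]
tcp_rot: [3.141, 0.001, 1.571]
contact_force: [0.8, -0.1, -1.0]
opening: 0.471
grasp_force: 43.3
```

Request:
{"fn": "send_rows", "kwargs": {
  "targets": [0, 0, 0.003, 0, 0, 0, -0.6, 0, 0, 0.003, 0, 0, 0, -0.6, 0, 0, 0.003, 0, 0, 0, 0.6, 0, 0, 0.003, 0, 0, 0, 0.6, 0, 0, 0.003, 0, 0, 0, 0.6, 0, 0, 0.003, 0, 0, 0, 0.6, 0, 0, -0.03, 0, 0, 0, 0.6, 0, 0, -0.07, 0, 0, 0, 0.6, -0.01, 0, -0.11, 0, 0, 0, 0.6, -0.03, 0, -0.15, 0, 0, 0, 0.6, -0.04, 0, -0.18, 0, 0, 0, 0.6, -0.04, 0, -0.18, 0, 0, 0, 0.6]
}}

```text
clock: 19.48
eef_pos: [428.6, -373.7, 214.1]
tcp_rot: [3.133, 0.008, 1.57]
contact_force: [0.8, -0.4, 0.2]
opening: 0.799
grasp_force: 0.0
```

Run:
```python
from rig import r,cams
from h import *
f=cams.grab_frame("wrist");s=r.sense()
cv2.imwrite("pics/w6.png",f["color"])
print(s["clock"],s["eef_pos"],s["opening"],s["contact_force"])
```

```text
19.5333 [ 427.37650242 -371.81852318  210.83424336] 0.8009452134355055 [-0.44835733 -0.49703538 -0.13196832]
```

View pics/w6.png

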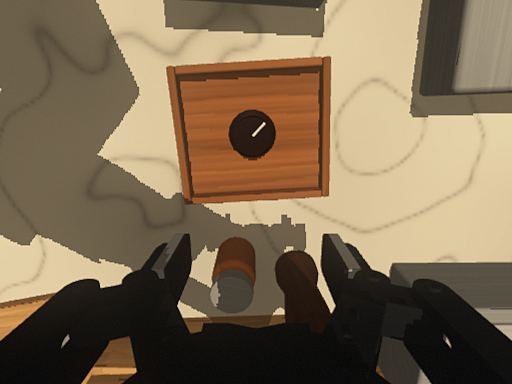

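The fitting knob rests in the middle of the tray at (252,133), and the gripper is clear. I'm handing the job in.

```bash
python3 -c "
from rig import r
print(r.sign_off())"
```

```text
the job is handed in; nothing more can be done
None
```

Both knobs were tried on the spindle and the job is handed in, with no verdict shown: the one that stood about 10 mm proud is in the steel pan and the one that seated fully is in the wooden tray.

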